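Shut the sugar tin and clip it

TASK

The snap latch of the blue sugar tin has broken off, so shut its lid fully, then take the big wooden spring clip off the napkin holder and clip it from above over the tin's two upright ears, in the middle of them and well down, so that its jaws pinch both ears together and the lid stays shut. Let go of the clip and leave the teapot and the tea glasses where they stand.

Things in the scene. Friction and masses are not known exactly. Their poses are not given: they have to be found in the camera images.
- sugar_tin: Blue plastic sugar tin, 120 x 120 mm, 90 mm high to the rim, fixed to the table. Origin: centre of its underside; z up; its front looks to its own -x, where a flat upright ear (4 mm thick along x, 40 mm wide along y) stands on the outside of the front wall, its top 128 mm above the table. The lid is hinged along the far (+x) rim.
- tin_lid (a joint): Lid angle in rad: 0 shut, grows as it opens upward (starts 0.5 to 1.0). Flat lid 6 mm thick, 124 mm wide, its top 96 mm above the table when shut. Stiff hinge: stays where left; about 1 N on its front edge moves it. Can be shut by pressing down on its top or its ear (see lid_ear_top).
- lid_hinge (a point): Point on the lid's hinge axis (the axis lies along the tin's y), in the middle of the far rim, 90 mm above the table.
- lid_ear_top (a point): Middle of the top edge of the lid's own ear (4 mm thick, 40 mm wide, 36 mm above the lid's top), which stands square to the lid at its front edge; moves with the lid. 116.5 mm from the hinge axis along the lid and 42 mm up from it square to the lid.
- ears (a point): Fixed point on the tin: the top centre of the pair of ears when the lid is shut, 132 mm above the table. The lid's ear then stands 1.5 mm behind the tin's ear and 4 mm higher, together 9.5 mm thick. Axes as the tin's: x across the ears' thickness, y along their width, z up.
- clip: Wooden spring clip like a giant clothes peg, 116 mm tall, 30 mm wide (along its y), about 75 g; starts clipped upright, jaws down, near the middle of the napkin holder's back board. Origin: between the tips of the jaws; z towards the handles, x across the jaws. 16 mm high rubber pads at the jaw tips. The frame belongs to the half whose jaw is on +x.
- clip_jaw (a joint): Clip's opening angle in rad: -0.1 shut, 0 with pads parallel, 9.4 mm apart (as when gripping), 0.44 fully open (pads 34 mm apart), reached by pinching the handles with 15 N to their stop, 34 mm overall, parallel. Spring: 10 N at the pads. The -x jaw turns against the clip's frame, so the clip's middle plane is turned about its y through the hinge by half this angle.
- napkin_holder: Wooden napkin holder, fixed: base 110 x 160 mm, back board 9 mm thick (along its x), 150 mm wide along its y, top 107 mm above the table, standing at the origin's x = 0; a lower front board (52 mm) and white napkins (62 mm) on its -x side. Origin: on the table, in the plane of the back board.
- teapot: White ceramic teapot, 136 mm across, 125 mm high, loose; a bystander. Origin: centre of underside.
- glass_1: Tea glass in an aluminium holder with a side handle, 66 mm across, 108 mm high, loose, in front, between the tin and the napkin holder; a bystander. Origin: centre of underside.
- glass_2: The same kind of glass, at the far left; a bystander.
- glass_3: The same kind of glass, at the far right; a bystander.
- clip_hinge (a point): Middle of the clip's hinge axis (along the clip's y), 58 mm above its jaw tips. The two handles stand above it, from 62 to 116 mm above the tips, each 30 mm wide and 4 mm thick, about 54 mm apart over the outside at 100 mm and 60 mm at the top. Axes as the clip's.
Not all that is in view belongs to the job. Of the things like the clip, leave any that is turquoise or yellow; of the rest the smaller one is meant.

How it is judged:
On the way, in this order (a step that is already met when the one before it is completed fails the run):
1. the lid is shut while the clip is still on the napkin holder (value of joint tin_lid below 0.05 rad and distance of clip from where it was at the start of the episode below 0.05 m), for 0.2 s.
2. the clip is off the napkin holder and open (contact force between clip and napkin_holder below 0.1 N and distance of clip from where it was at the start of the episode above 0.05 m and value of joint clip_jaw above 0.1 rad), for 0.1 s.
3. the clip grips the ears of the shut tin (value of joint tin_lid below 0.05 rad and horizontal distance between clip and ears below 0.015 m and z of clip in the frame of ears below -0.012 m and contact force between clip and sugar_tin above 4 N), for 0.2 s.
At the end, for the whole second after the job is handed in: Lid shut (under 0.05 rad). The clip, released and at rest, pinches both ears with over 4 N: jaw tips 12 mm or more below the ears' top, within 12 mm of their middle along the width and 7 mm across, within 0.3 rad of upright and square, clip_jaw -0.05 to 0.12. Teapot and glasses in place (value of joint tin_lid below 0.05 rad and x of clip in the frame of ears between -0.007 and 0.007 m and y of clip in the frame of ears between -0.012 and 0.012 m and z of clip in the frame of ears below -0.012 m and angle between the z axis of clip and the z axis of ears, either way round below 0.3 rad and angle between the x axis of clip and the x axis of ears, either way round below 0.3 rad and value of joint clip_jaw between -0.05 and 0.12 rad and contact force between clip and sugar_tin above 4 N and linear speed of clip below 0.02 m/s); the robot touches nothing.
It fails at once if the teapot or a tea glass is pushed more than 20 mm or tipped (distance of any of teapot, glass_1, glass_2, glass_3 from where it was at the start of the episode above 0.02 m or angle between any of teapot, glass_1, glass_2, glass_3's own z axis and vertical above 0.3 rad).
It also fails if it takes over 56 s, if anything falls off the work surface, if the arm or the gripper's body presses on something with over 40 N, if the wrist force passes 120 N, or if a joint passes its speed limit or range.

ROBOT

A 7-joint arm with a two-finger parallel gripper is mounted at the origin on the work surface. World frame = base frame: x ahead of the robot, y to its left, z up, the work surface at z = 0. Lengths are in m, angles in rad, forces in N, time in s.
With the tool pointing down it reaches from about 0.425 to 0.975 m from the base axis. Payload 16.7 kg.
Tool frame: the origin (TCP) lies where the fingers leave the gripper's body, on its centre line; the fingertips stand 73 mm ahead of it and the grasp point (between the pads) lies arm.grip_depth ahead of it (arm.grip_depth is the distance from the TCP to the grasp point, in m); z points along the fingers, y is the line along which they close (so a half turn about z gives the same grasp; the last joint's range is limited). The gripper opens to 85 mm and grips with 20 to 120 N. Pads are 22 mm wide; open, the fingers measure 114 mm over their backs; the gripper's body (76 mm by 85 mm) begins 54 mm behind the grasp point. The pads swing forward as they close: fully open they stand 13 mm farther back than shut.
Start: joints at [1.018, 0.426, 0.074, 1.606, -0.034, 1.111, -0.067], TCP at [0.265, -0.621, 0.304] pointing down, gripper open.
Joint ranges: [-2.85, 2.85], [-0.5, 2.14], [-1.23, 1.37], [0.21, 2.46], [-1.02, 4.16], [0.16, 2.05], [-2.73, 2.73]. Speed limits (rad/s): [1.89, 1.89, 2.39, 2.39, 3.01, 3.01, 3.01].

INTERFACE

Orientations are given as a 3x3 rotation matrix whose columns are the frame's x, y, z axes.
In Python, from rig import arm gives the robot as it stands.
- The arm moves only by the tool drive_tool, never from a script. Its argument "series" is a list of rows, each a list of 3 entries, a list of its own where there are three numbers: the shift along the tool's x, y, z in mm, then the turn, a rotation vector about the tool's x, y, z in rad, then the opening, from 0 (shut) to 1 (fully open). In form: [[[tx, ty, tz], [wx, wy, wz], gripper], ...]. A call has 1 to 12 rows; each row is the pose to reach, as a shift and turn from the pose commanded when the call began, along the tool's axes at that moment; what a row does not reach only later rows make up. A row lasts 1/10 s, in which the tool goes at most 50 mm and 8.59 degrees, less where a joint would pass 70% of its speed; a pose out of reach is approached as far as the arm can. A call with a gripper value outside its range is refused whole. The fingers move at their own pace and stop on an object; "newtons" is the grip in N (left out, the last holds). Time passes only in rows, so rows that repeat a pose let the fingers close. It gives the time, the measured TCP pose, the force, the opening and the grip force at its end, in the units of the state.
- arm.get_obs(): the state, without advancing time (a new reading comes with each control period).
- arm.get_image(name): name is "scene" or "top" or "wrist"; returns a dict with "color" (400x640x3 uint8, red, green, blue), "depth" (400x640 float32, m along the optical axis (not along the pixel's ray), 0 where there is no reading), "fx", "fy", "cx", "cy" (pixels), "extrinsics" (4x4, takes a point from camera to world coordinates). Camera axes: x right, y down, z forward; pixel columns grow to the right and rows downward; lengths in m; the calibration is good to about 2 mm. A picture is of the moment at which its call begins.
- arm.finish_job(): hands the job in; it is judged then, once.
The state is a dict: "clock": time; "joint_pos": joint angles; "qvel": joint speeds; "joint_efforts": joint torques, N m; "position": TCP position; "tool_rot": TCP orientation; "ft_force": force on the tool from outside, world axes, zero at the start; "moment": the same for the moment, N m; "finger_gap": finger opening in m; "gripper_force": force on a finger pad.
Only numpy, scipy, OpenCV 4.12 (cv2) and the standard library are available. Lean on these libraries where they do the work, as an engineer would, in place of code of your own. Each camera call takes 0.05 s, during which the arm holds its last target. There are 200 camera calls.

## Working session

There is one attempt and no reset: what is moved stays moved. The work goes in short steps, Python scripts to look and compute and a tool call to move; the robot and the scene stay as the last step left them, time stands still between calls to the robot, and variables do not carry over. Pictures are saved under pics/ and viewed, at most 10 in all, crops included, and the job is handed in when it is done.

Besides the shell and the picture viewer there is one more tool, called after "Call:" by a JSON object that holds its "op" and its "data", one argument or row to a line. drive_tool: Moves the arm, as the interface text tells. Its arguments: {"type":"object","properties":{"series":{"type":"array","items":{"type":"array"}},"newtons":{"type":"number"}},"required":["series"]}

```bash
mkdir -p pics; python3 - <<'E'
from rig import arm
import cv2,numpy as np
o=arm.get_obs();print(o['clock'],o['position'],o['tool_rot'],arm.grip_depth,o['finger_gap'])
for n in['scene','top']:
    i=arm.get_image(n);np.savez('pics/'+n+'0.npz',**i)
    print(n,i['fx'],i['cx'],i['cy'],i['extrinsics'].round(3).tolist())
    cv2.imwrite(f'pics/{n}0.png',i['color'][:,:,::-1])
E
```

```text
0.0 [ 0.26446118 -0.62069074  0.30319168] [[ 9.19969221e-01  3.91990120e-01 -6.15449904e-04]
 [ 3.91990588e-01 -9.19968494e-01  1.16182002e-03]
 [-1.10772550e-04 -1.31008923e-03 -9.99999136e-01]] 0.0539 0.08575205204891835
scene 393.33253007828586 326.9589498082398 196.1016333205934 [[0.392, 0.669, -0.632, 1.3], [0.92, -0.285, 0.269, -0.304], [0.0, -0.687, -0.727, 0.882], [0.0, 0.0, 0.0, 1.0]]
top 405.7343035968434 326.5564144105819 198.62913284469028 [[0.006, -0.99, 0.144, 0.479], [-1.0, -0.007, -0.005, -0.014], [0.006, -0.144, -0.99, 1.239], [0.0, 0.0, 0.0, 1.0]]
```

View pics/scene0.png

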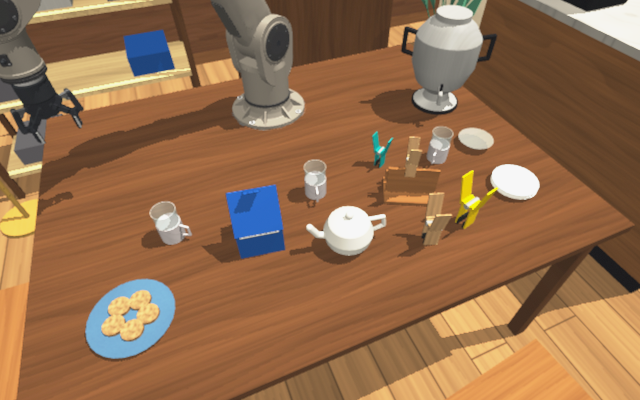

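View pics/top0.png

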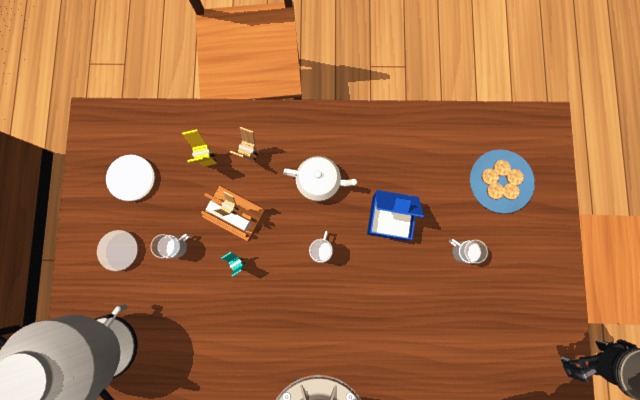

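The top view shows the tin at (395,215), lid ajar, ear toward the robot/right side. The wooden clip-like things are at (229,203), on the holder, and (246,143), free-standing. There is also a yellow one at (200,148) and a turquoise one at (234,263). I'll check the two wooden ones in an enlarged crop.

```bash
cat > h.py <<'E'
import numpy as np
def cloud(i):
    v,u=np.mgrid[:400,:640];d=i['depth']
    p=np.stack([(u-i['cx'])/i['fx']*d,(v-i['cy'])/i['fy']*d,d],-1)
    E=i['extrinsics'];return p@E[:3,:3].T+E[:3,3]
E
python3 - <<'E'
import cv2,numpy as np
from h import *
s=np.load('pics/scene0.npz');t=np.load('pics/top0.npz')
a=cv2.resize(s['color'][115:255,365:505],(480,480),interpolation=2)
b=cv2.resize(t['color'][120:250,180:280],(300,390),interpolation=2)
c=np.zeros((480,790,3),np.uint8);c[:,:480]=a;c[:390,485:785]=b
cv2.imwrite('pics/crop.png',c[:,:,::-1])
for n,i in(('s',s),('t',t)):
    P=cloud(i);hsv=cv2.cvtColor(i['color'],cv2.COLOR_RGB2HSV)
    # blue tin
    m=(hsv[...,0]>105)&(hsv[...,0]<125)&(hsv[...,1]>150)&(P[...,2]>.02)&(P[...,0]>.3)&(P[...,0]<.8)&(abs(P[...,1])<.45)
    q=P[m];print(n,'tin',m.sum(),q.min(0).round(3),q.max(0).round(3))
    # wooden tall things by height
    for z0 in(.06,.1,.113,.13):
        m=((P[...,2]>z0)&(P[...,2]<.25)&(P[...,0]>.3)&(P[...,0]<.85)&(P[...,1]>-.2)&(P[...,1]<.5)).astype(np.uint8)
        k,l,st,ce=cv2.connectedComponentsWithStats(m)
        for j in range(1,k):
            if st[j,4]>12:
                q=P[l==j];print(n,z0,st[j].tolist(),q.mean(0).round(3),q[:,2].max().round(3),i['color'][l==j].mean(0).round())
E
```

```text
s tin 2830 [ 0.592 -0.281  0.02 ] [ 0.676 -0.152  0.212]
s 0.06 [430, 127, 23, 24, 418] [0.514 0.431 0.087] 0.11 [176. 166. 152.]
s 0.06 [372, 132, 21, 23, 183] [0.462 0.235 0.084] 0.117 [ 63. 163. 151.]
s 0.06 [386, 137, 54, 46, 1073] [0.626 0.252 0.117] 0.202 [150. 109.  70.]
s 0.06 [303, 160, 23, 27, 492] [ 0.504 -0.006  0.086] 0.11 [185. 175. 161.]
s 0.06 [459, 171, 39, 45, 648] [0.78  0.341 0.113] 0.166 [209. 189.  39.]
s 0.06 [255, 185, 28, 54, 908] [ 0.643 -0.178  0.137] 0.21 [ 49. 106. 194.]
s 0.06 [424, 193, 28, 40, 689] [0.796 0.216 0.112] 0.153 [172. 137.  95.]
s 0.06 [306, 207, 79, 43, 1819] [ 0.734 -0.005  0.09 ] 0.128 [234. 232. 225.]
s 0.1 [432, 127, 21, 14, 103] [0.513 0.432 0.105] 0.11 [168. 154. 136.]
s 0.1 [372, 132, 6, 9, 29] [0.444 0.223 0.109] 0.116 [ 54. 163. 149.]
s 0.1 [388, 137, 52, 37, 585] [0.623 0.248 0.147] 0.202 [168. 126.  84.]
s 0.1 [386, 138, 7, 8, 20] [0.489 0.252 0.11 ] 0.117 [ 68. 160. 147.]
s 0.1 [303, 160, 23, 17, 118] [ 0.503 -0.005  0.105] 0.11 [185. 171. 154.]
s 0.1 [460, 171, 13, 26, 229] [0.754 0.337 0.135] 0.165 [222. 194.  16.]
s 0.1 [255
[... 3403 characters left out ...]
248 0.164] 0.202 [204. 173. 123.]
t 0.113 [376, 193, 22, 20, 317] [ 0.627 -0.178  0.162] 0.212 [ 31.  76. 164.]
t 0.113 [385, 234, 8, 3, 13] [ 0.542 -0.19   0.125] 0.13 [ 75. 123. 207.]
t 0.113 [221, 252, 11, 7, 16] [0.486 0.255 0.115] 0.119 [ 67. 187. 169.]
t 0.13 [240, 127, 14, 10, 68] [0.828 0.206 0.143] 0.155 [194. 144.  89.]
t 0.13 [182, 129, 20, 11, 136] [0.815 0.356 0.149] 0.168 [182. 151.  28.]
t 0.13 [230, 151, 15, 6, 35] [0.762 0.228 0.148] 0.154 [218. 176. 112.]
t 0.13 [187, 157, 19, 5, 53] [0.744 0.337 0.156] 0.166 [213. 202.  42.]
t 0.13 [212, 191, 24, 25, 289] [0.616 0.248 0.164] 0.202 [206. 174. 124.]
t 0.13 [376, 196, 22, 17, 265] [ 0.622 -0.177  0.169] 0.212 [ 32.  78. 167.]
```

View pics/crop.png

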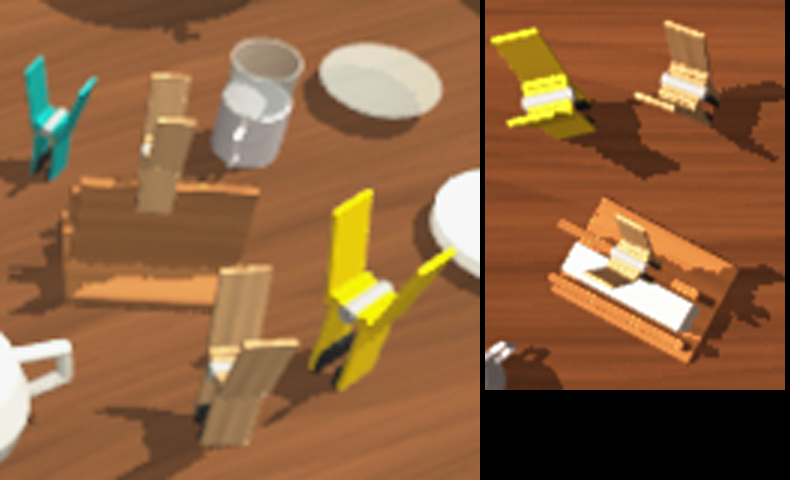

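The holder clip at top-view (229,203) / scene (412,160) is natural wood and peaks at z=0.202. Its tips are therefore at about 0.086, so it is 116 mm tall, as described. The other wooden one is 153 mm tall and stands on the table. The holder clip is the one meant. Next: measure the poses.

```bash
python3 - <<'E'
import cv2,numpy as np
from h import *
A=[]
for n in('scene','top'):
    i=np.load(f'pics/{n}0.npz');P=cloud(i);hsv=cv2.cvtColor(i['color'],cv2.COLOR_RGB2HSV)
    A.append((n,P,hsv))
def plane(q):
    c=q.mean(0);u,s,v=np.linalg.svd(q-c);r=(q-c)@v[2];k=abs(r)<.003
    c=q[k].mean(0);u,s,v=np.linalg.svd(q[k]-c);return c.round(4),v[2].round(3),k.mean().round(2),k.sum()
for n,P,h in A:
    x,y,z=P[...,0],P[...,1],P[...,2]
    blue=(h[...,0]>100)&(h[...,0]<128)&(h[...,1]>120)&(x>.5)&(x<.72)&(y>-.3)&(y<-.08)
    if n=='scene':
        m=blue&(z>.02)&(z<.08); print('far wall',plane(P[m]))
    m=blue&(z>.11)&(x>.56)
    print(n,'lid+ear',plane(P[m]))
    q=P[blue&(z>.08)&(z<.1)];
    if len(q)>5: print(n,'rim',q.min(0),q.max(0),cv2.minAreaRect(q[:,:2].astype(np.float32)*1000))
    q=P[blue&(z>.115)&(x<.57)]
    if len(q)>3:print(n,'fixed ear',len(q),q.mean(0),q.min(0),q.max(0),cv2.minAreaRect(q[:,:2].astype(np.float32)*1000))
    # clip
    near=(x>.53)&(x<.72)&(y>.17)&(y<.33)
    m=near&(z>.145)&(z<.21)
    q=P[m];print(n,'clip',cv2.minAreaRect(q[:,:2].astype(np.float32)*1000))
    for lo,hi in((.135,.15),(.15,.165),(.165,.18),(.18,.193),(.193,.205)):
        k,l,st,ce=cv2.connectedComponentsWithStats((near&(z>lo)&(z<hi)).astype(np.uint8))
        for j in range(1,k):
            if st[j,4]>5:
                q=P[l==j];print('  ',lo,st[j,4],q.mean(0).round(4),[np.round(a,1) for a in cv2.minAreaRect(q[:,:2].astype(np.float32)*1000)])
    m=near&(z>.1005)&(z<.112);q=P[m];print(n,'board top',len(q),cv2.minAreaRect(q[:,:2].astype(np.float32)*1000),q[:,2].mean())
    m=(x>.5)&(x<.74)&(y>.12)&(y<.36)&(z>.075)&(z<.1)
    if n=='scene':print('board',plane(P[m]))
E
```

```text
far wall (array([ 0.6633, -0.2217,  0.0502]), array([-0.988,  0.155, -0.003]), np.float64(1.0), np.int64(629))
scene lid+ear (array([ 0.6324, -0.2166,  0.1462]), array([-0.828,  0.132, -0.545]), np.float64(0.75), np.int64(1410))
scene rim [ 0.65350101 -0.28157911  0.08002072] [ 0.67774818 -0.16112561  0.09995348] ((663.9403076171875, -221.25636291503906), (121.79080963134766, 9.023191452026367), 81.02422332763672)
scene clip ((618.106201171875, 247.3530731201172), (31.46927261352539, 62.89990234375), 62.77260208129883)
   0.135 18 [0.6083 0.2384 0.1458] [array([610.3, 237.5]), array([ 5.6, 29.7]), np.float64(57.5)]
   0.135 31 [0.6344 0.2394 0.1441] [array([634.9, 239.5]), array([28.3,  5.2]), np.float64(58.9)]
   0.15 16 [0.5987 0.247  0.1583] [array([598.1, 248.4]), array([7.6, 9.2]), np.float64(24.0)]
   0.15 36 [0.637  0.2388 0.1572] [array([636.6, 238.4]), array([29.9,  6.9]), np.float64(62.7)]
   0.165 52 [0.6004 0.2573 0.1728] [array([601., 257.]), array([29.5,  8.9]), np.float64(57.5)]
   0.165 38 [0.6396 0.2362 0.1722] [array([639.6, 237.1]), array([29.3,  7.1]), np.float64(
[... 1607 characters left out ...]
1 0.1719] [array([633.1, 239.4]), array([29.1,  6.8]), np.float64(68.6)]
   0.165 18 [0.5983 0.2576 0.173 ] [array([598.4, 258. ]), array([28. ,  3.4]), np.float64(64.0)]
   0.18 17 [0.6373 0.2373 0.1873] [array([637.4, 237.3]), array([26.7,  4.4]), np.float64(66.5)]
   0.18 14 [0.5948 0.2581 0.1854] [array([594.7, 257.7]), array([26.8,  2.6]), np.float64(61.4)]
   0.193 25 [0.641  0.2358 0.1988] [array([641. , 236.6]), array([28.7,  5.6]), np.float64(62.1)]
   0.193 26 [0.5921 0.2613 0.1985] [array([592.2, 261.6]), array([29.7,  4.5]), np.float64(64.3)]
top board top 133 ((624.4930419921875, 257.68182373046875), (148.6120147705078, 21.025400161743164), 59.699337005615234) 0.1061238340147765
```

Tin: yaw −0.155, centre about (.6025,−.211), lid at ~0.99 rad. Clip: centre (.618,.248), x axis at −27.5°. I'll write a helper that turns world targets into tool-frame shifts.

```bash
cat >> h.py <<'E'
from scipy.spatial.transform import Rotation as Ro
YT,YC=1.415,1.091   # tool yaw at the tin / at the clip
TX=np.array([.988,-.155,0]); C=np.array([.6025,-.211,0]); H=C+.06*TX+[0,0,.09]
def moves(T,yaw):
    from rig import arm
    o=arm.get_obs();R=np.array(o['tool_rot']);p=np.array(o['position'])
    c,s=np.cos(yaw),np.sin(yaw);G=np.array([[c,s,0],[s,-c,0],[0,0,-1]])
    w=Ro.from_matrix(R.T@G).as_rotvec().round(3).tolist()
    for t in T: print((R.T@(np.array(t)-p)*1000).round(1).tolist(),w)
    print('t',o['clock'],'p',p.round(4),'F',np.round(o['ft_force'],1),'gap',round(o['finger_gap'],4),round(o['gripper_force'],1))
E
python3 -c "
from h import *
P=H-.002*TX
moves([[P[0],P[1],.31],[P[0],P[1],.268]],YT)"
```

```text
[520.8, -213.7, -6.5] [-0.001, -0.0, -1.012]
[520.8, -213.6, 35.5] [-0.001, -0.0, -1.012]
t 0.1 p [ 0.2645 -0.6207  0.3033] F [-0.2 -0.8  1.2] gap 0.0855 0.0
```

Call:
{"op": "drive_tool", "data": {
  "series": [
    [[521,-214,-7],[0,0,-1.012],0],
    [[521,-214,-7],[0,0,-1.012],0],
    [[521,-214,-7],[0,0,-1.012],0],
    [[521,-214,-7],[0,0,-1.012],0],
    [[521,-214,-7],[0,0,-1.012],0],
    [[521,-214,-7],[0,0,-1.012],0],
    [[521,-214,-7],[0,0,-1.012],0],
    [[521,-214,-7],[0,0,-1.012],0],
    [[521,-214,-7],[0,0,-1.012],0],
    [[521,-214,-7],[0,0,-1.012],0],
    [[521,-214,-7],[0,0,-1.012],0],
    [[521,-214,-7],[0,0,-1.012],0]
  ]
}}

```text
clock: 1.3
position: [0.6632, -0.2137, 0.3103]
tool_rot: [[0.149, 0.989, 0.001], [0.989, -0.149, 0.003], [0.003, 0.0, -1.0]]
ft_force: [-0.3, 1.0, 0.3]
finger_gap: -0.0001
gripper_force: 0.0
```

```bash
python3 -c "
from h import *
from rig import arm
import cv2
P=H-.002*TX
moves([[P[0],P[1],.31],[P[0],P[1],.268]],YT)
a=arm.get_image('scene')['color'][120:280,150:400];b=arm.get_image('wrist')['color']
c=np.vstack([cv2.resize(a,(500,320)),cv2.resize(b,(500,280))[:280]])[:,:,::-1];cv2.imwrite('pics/p1.png',c)"
```

```text
[-6.7, -2.4, 0.3] [0.0, -0.003, 0.006]
[-6.8, -2.4, 42.3] [0.0, -0.003, 0.006]
t 1.3 p [ 0.6632 -0.2137  0.3103] F [-0.3  1.   0.3] gap -0.0001 0.0
```

View pics/p1.png

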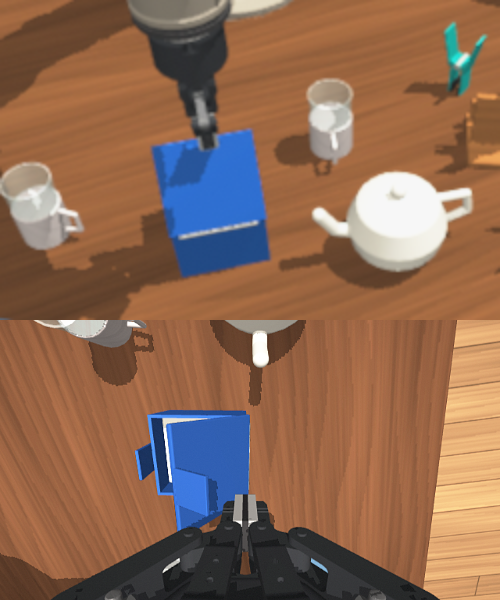

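Fingers are clear on the hinge side of the lid's ear (wrist crop: ear ~(190,490), fingertips ~(245,505)). Now descend, push the ear toward the front, then follow it down.

Call:
{"op": "drive_tool", "data": {
  "series": [
    [[-7,-2,22],[0,0,0],0],
    [[-7,-2,42],[0,0,0],0],
    [[-7,-10,42],[0,0,0],0],
    [[-7,-18,42],[0,0,0],0],
    [[-7,-26,42],[0,0,0],0],
    [[-7,-34,42],[0,0,0],0],
    [[-7,-42,42],[0,0,0],0],
    [[-7,-50,42],[0,0,0],0],
    [[-7,-57,42],[0,0,0],0],
    [[-7,-64,42],[0,0,0],0],
    [[-7,-66,42],[0,0,0],0],
    [[-7,-66,43],[0,0,0],0]
  ]
}}

```text
clock: 2.6
position: [0.5934, -0.2166, 0.2683]
tool_rot: [[0.156, 0.988, -0.0], [0.988, -0.156, -0.0], [-0.0, -0.0, -1.0]]
ft_force: [-8.1, 0.7, 13.3]
finger_gap: 0.0002
gripper_force: 6.7
```

```bash
python3 -c "
from h import *
from rig import arm
import cv2
moves([H-x*.001*TX+[0,0,z-.017] for x,z in ((64,.194),(74,.187),(83,.179),(92,.170),(99,.16),(106,.149),(111,.138),(114,.1315))],YT)
i=arm.get_image('scene');b=arm.get_image('wrist')['color']
P=cloud(i);h=cv2.cvtColor(i['color'],cv2.COLOR_RGB2HSV);q=P[(h[...,0]>100)&(h[...,0]<128)&(h[...,1]>120)&(P[...,0]>.5)&(P[...,0]<.72)&(P[...,1]>-.3)&(P[...,1]<-.08)&(P[...,2]>.092)]
t=(H-q)@TX;print(np.histogram2d(t,q[:,2],bins=(range(0,10)))[0].sum()if 0 else [(round(a,3),q[(t>a)&(t<a+.01),2].mean().round(3)) for a in np.arange(.01,.12,.01) if ((t>a)&(t<a+.01)).sum()>3])
"
```

```text
[6.9, 4.1, 1.3] [-0.0, 0.0, -0.0]
[6.9, -5.9, 8.3] [-0.0, 0.0, -0.0]
[6.9, -14.9, 16.3] [-0.0, 0.0, -0.0]
[6.9, -23.9, 25.3] [-0.0, 0.0, -0.0]
[6.9, -30.9, 35.3] [-0.0, 0.0, -0.0]
[6.9, -37.9, 46.3] [-0.0, 0.0, -0.0]
[6.9, -42.9, 57.3] [-0.0, 0.0, -0.0]
[6.9, -45.8, 63.8] [-0.0, 0.0, -0.0]
t 2.6 p [ 0.5934 -0.2166  0.2683] F [-8.1  0.7 13.3] gap 0.0002 6.7
[(np.float64(0.01), np.float64(0.11)), (np.float64(0.02), np.float64(0.117)), (np.float64(0.03), np.float64(0.125)), (np.float64(0.04), np.float64(0.133)), (np.float64(0.05), np.float64(0.141)), (np.float64(0.06), np.float64(0.152)), (np.float64(0.07), np.float64(0.158)), (np.float64(0.08), np.float64(0.163))]
```

Call:
{"op": "drive_tool", "data": {
  "series": [
    [[3,-2,5],[0,0,0],0],
    [[7,-6,8],[0,0,0],0],
    [[7,-15,16],[0,0,0],0],
    [[7,-24,25],[0,0,0],0],
    [[7,-31,35],[0,0,0],0],
    [[7,-38,46],[0,0,0],0],
    [[7,-43,57],[0,0,0],0],
    [[7,-45,62],[0,0,0],0],
    [[7,-45,62],[0,0,0],0]
  ]
}}

```text
clock: 3.6
position: [0.5505, -0.2024, 0.2054]
tool_rot: [[0.155, 0.988, -0.001], [0.988, -0.155, 0.0], [0.0, -0.001, -1.0]]
ft_force: [0.1, -0.0, 0.3]
finger_gap: 0.0
gripper_force: 0.0
```

```bash
cat >> h.py <<'E'
def lid():
    from rig import arm
    import cv2
    i=arm.get_image('scene');P=cloud(i);h=cv2.cvtColor(i['color'],cv2.COLOR_RGB2HSV)
    q=P[(h[...,0]>100)&(h[...,0]<128)&(h[...,1]>120)&(P[...,0]>.5)&(P[...,0]<.72)&(P[...,1]>-.3)&(P[...,1]<-.08)&(P[...,2]>.085)]
    t=(H-q)@TX;k=(t>.005)&(t<.1);print('lid',np.arctan(np.polyfit(t[k],q[k,2],1)),k.sum(),[(round(a,3),q[(t>a)&(t<a+.01),2].mean().round(4)) for a in np.arange(.0,.13,.01) if ((t>a)&(t<a+.01)).sum()>3])
E
python3 -c "
from h import *
moves([H-.114*TX+[0,0,.1315-.017]],YT);lid()"
```

```text
[-0.4, -1.3, 0.9] [-0.001, -0.0, 0.0]
t 3.6 p [ 0.5505 -0.2024  0.2054] F [ 0.1 -0.   0.3] gap 0.0 0.0
lid [0.0008461  0.09457314] 1284 [(np.float64(0.0), np.float64(0.0948)), (np.float64(0.01), np.float64(0.0947)), (np.float64(0.02), np.float64(0.0949)), (np.float64(0.03), np.float64(0.095)), (np.float64(0.04), np.float64(0.0948)), (np.float64(0.05), np.float64(0.095)), (np.float64(0.06), np.float64(0.0949)), (np.float64(0.07), np.float64(0.095)), (np.float64(0.08), np.float64(0.0949)), (np.float64(0.09), np.float64(0.0948)), (np.float64(0.1), np.float64(0.096)), (np.float64(0.11), np.float64(0.1069))]
```

Lid is shut (slope 0.001 rad, top at 0.095). Lift, open, and look with the wrist camera to refine the ears.

Call:
{"op": "drive_tool", "data": {
  "series": [
    [[0,0,-50],[0,0,0],1],
    [[0,0,-100],[0,0,0],1],
    [[0,0,-140],[0,0,0],1],
    [[30,0,-140],[0,0,0],1],
    [[-60,0,-140],[0,0,0],1],
    [[-60,0,-140],[0,0,0],1],
    [[-60,0,-140],[0,0,0],1],
    [[-60,0,-140],[0,0,0],1]
  ]
}}

```text
clock: 4.45
position: [0.5412, -0.2627, 0.3463]
tool_rot: [[0.157, 0.988, 0.001], [0.988, -0.157, 0.0], [0.0, 0.001, -1.0]]
ft_force: [0.7, 0.4, 0.6]
finger_gap: 0.0853
gripper_force: 0.0
```

```bash
python3 -c "
from h import *
from rig import arm
import cv2
moves([[.618,.248,.33]],YC);lid()
w=arm.get_image('wrist');t=arm.get_image('top')
np.savez('pics/w1.npz',**w);np.savez('pics/t1.npz',**t)
print(w['fx'],w['extrinsics'].round(3).tolist())
for n,i in(('w',w),('t',t)):
    P=cloud(i);h=cv2.cvtColor(i['color'],cv2.COLOR_RGB2HSV)
    m=(h[...,0]>100)&(h[...,0]<128)&(h[...,1]>100)&(P[...,0]>.5)&(P[...,0]<.72)&(P[...,1]>-.3)&(P[...,1]<-.08)&(P[...,2]>.08)
    for lo,hi in((.08,.1),(.12,.14),(.129,.136)):
        q=P[m&(P[...,2]>lo)&(P[...,2]<hi)]
        if len(q)>4: print(n,lo,len(q),q.mean(0).round(4),cv2.minAreaRect(q[:,:2].astype(np.float32)*1000))
cv2.imwrite('pics/w1.png',w['color'][:,:,::-1])
"
```

```text
[516.4, -4.3, 16.4] [0.001, -0.0, 0.322]
t 4.45 p [ 0.5412 -0.2627  0.3463] F [0.7 0.4 0.6] gap 0.0853 0.0
lid [-4.63272451e-05  9.45944439e-02] 1279 [(np.float64(0.0), np.float64(0.095)), (np.float64(0.01), np.float64(0.095)), (np.float64(0.02), np.float64(0.0948)), (np.float64(0.03), np.float64(0.0948)), (np.float64(0.04), np.float64(0.0949)), (np.float64(0.05), np.float64(0.0949)), (np.float64(0.06), np.float64(0.0949)), (np.float64(0.07), np.float64(0.0945)), (np.float64(0.08), np.float64(0.0949)), (np.float64(0.09), np.float64(0.0951)), (np.float64(0.1), np.float64(0.0956)), (np.float64(0.11), np.float64(0.1089)), (np.float64(0.12), np.float64(0.1261))]
300.8491846115264 [[0.988, -0.149, -0.048, 0.554], [-0.156, -0.937, -0.312, -0.181], [0.001, 0.316, -0.949, 0.416], [0.0, 0.0, 0.0, 1.0]]
w 0.08 13920 [ 0.6042 -0.2081  0.0963] ((602.8660888671875, -211.84188842773438), (123.1884536743164, 119.8254623413086), 80.85504150390625)
w 0.12 387 [ 0.5449 -0.2025  0.1303] ((544.74365234375, -202.95693969726562), (38.66438674926758, 8.615449905395508), 80.64408111572266)
w 0.129 237 [ 0.5467 -0.2029  0.1318] ((544.7718505859375, -202.9615936279297), (38.66438674926758, 8.558304786682129), 80.64408111572266)
t 0.08 1755 [ 0.6012 -0.2108  0.0952] ((599.0778198242188, -211.06488037109375), (124.32933807373047, 123.70105743408203), 80.49598693847656)
t 0.12 50 [ 0.5428 -0.2021  0.129 ] ((542.9046020507812, -201.70848083496094), (38.31478500366211, 9.18974494934082), 80.4937515258789)
t 0.129 25 [ 0.5436 -0.2033  0.1313] ((542.5969848632812, -202.92306518554688), (35.943748474121094, 8.688543319702148), 82.59143829345703)
```

View pics/w1.png

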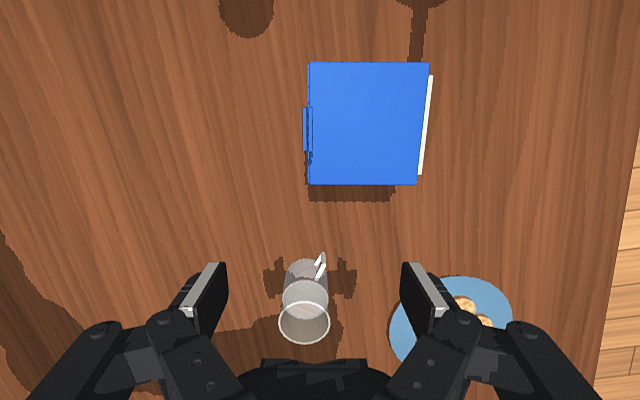

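The wrist view shows the closed lid with the ears at pixel (307,130). They measure (.5448,−.2030), 9 mm thick, which matches expectation. Now to a view point short of the clip.

Call:
{"op": "drive_tool", "data": {
  "series": [
    [[457,5,-4],[0,0,0.322],1],
    [[457,5,-4],[0,0,0.322],1],
    [[457,5,-4],[0,0,0.322],1],
    [[457,5,-4],[0,0,0.322],1],
    [[457,5,-4],[0,0,0.322],1],
    [[457,5,-4],[0,0,0.322],1],
    [[457,5,-4],[0,0,0.322],1],
    [[457,5,-4],[0,0,0.322],1],
    [[457,5,-4],[0,0,0.322],1],
    [[457,5,-4],[0,0,0.322],1],
    [[457,5,-4],[0,0,0.322],1],
    [[457,5,-4],[0,0,0.322],1]
  ]
}}

```text
clock: 5.8
position: [0.6168, 0.1888, 0.3498]
tool_rot: [[0.459, 0.888, -0.0], [0.888, -0.459, -0.0], [-0.0, -0.0, -1.0]]
ft_force: [-0.3, -0.9, -1.1]
finger_gap: 0.0854
gripper_force: 0.0
```

```bash
python3 -c "
from h import *
from rig import arm
import cv2
w=arm.get_image('wrist');np.savez('pics/w2.npz',**w)
P=cloud(w)
m0=(abs(P[...,0]-.618)<.06)&(abs(P[...,1]-.248)<.06)
for lo,hi in((.135,.15),(.165,.18),(.18,.193),(.193,.206)):
    k,l,st,ce=cv2.connectedComponentsWithStats((m0&(P[...,2]>lo)&(P[...,2]<hi)).astype(np.uint8))
    for j in range(1,k):
        if st[j,4]>20:
            q=P[l==j];print(lo,st[j].tolist(),q.mean(0).round(4),q[:,2].max().round(4),cv2.minAreaRect(q[:,:2].astype(np.float32)*1000))
moves([[.618,.248,.33],[.618,.248,.24]],YC)
cv2.imwrite('pics/w2.png',w['color'][:,:,::-1])
"
```

```text
0.135 [265, 117, 38, 39, 1145] [0.6178 0.2491 0.1481] 0.15 ((617.9208984375, 248.46644592285156), (33.36845397949219, 32.02545928955078), 62.51813507080078)
0.165 [250, 120, 12, 39, 290] [0.6003 0.2586 0.1727] 0.18 ((600.0183715820312, 258.1104431152344), (29.618751525878906, 4.773218631744385), 64.12017822265625)
0.165 [304, 120, 5, 39, 137] [0.636  0.2404 0.1721] 0.1797 ((635.6948852539062, 239.66278076171875), (29.444324493408203, 3.621732473373413), 62.27534866333008)
0.18 [243, 121, 12, 41, 301] [0.5974 0.26   0.1866] 0.193 ((597.2219848632812, 259.5119323730469), (29.76343536376953, 4.003438949584961), 62.85555648803711)
0.18 [308, 121, 5, 41, 157] [0.6387 0.2388 0.1865] 0.1927 ((638.4415283203125, 238.28489685058594), (29.513856887817383, 3.0600087642669678), 61.07820129394531)
0.193 [235, 122, 12, 43, 394] [0.5941 0.2615 0.1986] 0.2028 ((593.530517578125, 261.36578369140625), (29.868484497070312, 5.9668378829956055), 61.826026916503906)
0.193 [311, 122, 9, 43, 295] [0.6422 0.2366 0.1994] 0.202 ((641.8932495117188, 236.40660095214844), (29.704713821411133, 5.49604606628418), 61.322086334228516)
[53.9, -26.8, 19.9] [0.0, 0.001, 0.001]
[54.0, -26.8, 109.9] [0.0, 0.001, 0.001]
t 5.85 p [0.617  0.1878 0.3499] F [ 0.2 -0.2  0.5] gap 0.085 0.0
```

View pics/w2.png

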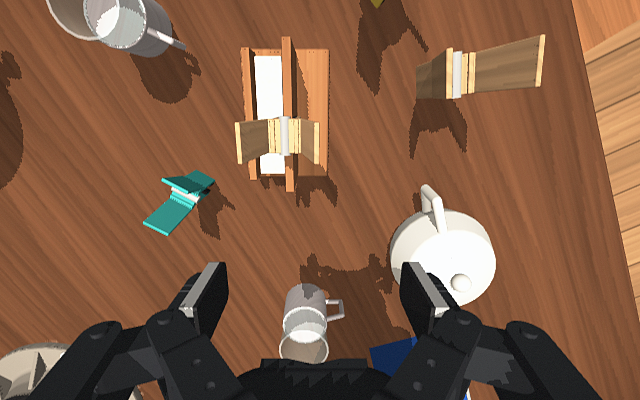

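Wrist view: the clip on the board at (280,140), with handles at x≈237 and 318 px. It measures centre (.6177,.2489), top .2025. Go over and descend.

Call:
{"op": "drive_tool", "data": {
  "series": [
    [[40,-20,0],[0,0,0],1],
    [[55,-27,20],[0,0,0],1],
    [[55,-27,40],[0,0,0],1],
    [[55,-27,60],[0,0,0],1],
    [[55,-27,80],[0,0,0],1],
    [[55,-27,95],[0,0,0],1],
    [[55,-27,108],[0,0,0],1],
    [[55,-27,113],[0,0,0],1],
    [[55,-27,113],[0,0,0],1],
    [[55,-27,113],[0,0,0],1]
  ]
}}

```text
clock: 6.85
position: [0.6186, 0.2501, 0.2377]
tool_rot: [[0.46, 0.888, 0.001], [0.888, -0.46, 0.0], [0.001, 0.001, -1.0]]
ft_force: [-1.3, -0.3, 0.1]
finger_gap: 0.0855
gripper_force: 0.0
```

```bash
python3 -c "
from h import *
moves([[.6177,.2489,.237]],YC)"
```

```text
[-1.5, -0.3, 0.7] [0.001, -0.001, 0.002]
t 6.85 p [0.6186 0.2501 0.2377] F [-1.3 -0.3  0.1] gap 0.0855 0.0
```

Call:
{"op": "drive_tool", "data": {
  "series": [
    [[-1,0,0],[0,0,0],0],
    [[-1,0,0],[0,0,0],0],
    [[-1,0,0],[0,0,0],0],
    [[-1,0,0],[0,0,0],0],
    [[-1,0,0],[0,0,0],0],
    [[-1,0,0],[0,0,0],0],
    [[-1,0,0],[0,0,0],0],
    [[-1,0,0],[0,0,0],0]
  ],
  "newtons": 45
}}

```text
clock: 7.65
position: [0.6179, 0.2491, 0.2369]
tool_rot: [[0.46, 0.888, -0.0], [0.888, -0.46, 0.0], [0.0, -0.0, -1.0]]
ft_force: [-0.2, -0.6, -1.4]
finger_gap: 0.0326
gripper_force: 51.6
```

Gap 33 mm: the handles are at their stop. Lift.

Call:
{"op": "drive_tool", "data": {
  "series": [
    [[0,0,-5],[0,0,0],0],
    [[0,0,-15],[0,0,0],0],
    [[0,0,-30],[0,0,0],0],
    [[0,0,-50],[0,0,0],0],
    [[0,0,-70],[0,0,0],0],
    [[0,0,-90],[0,0,0],0],
    [[0,0,-110],[0,0,0],0],
    [[0,0,-110],[0,0,0],0],
    [[0,0,-110],[0,0,0],0]
  ]
}}

```text
clock: 8.55
position: [0.6179, 0.2492, 0.348]
tool_rot: [[0.46, 0.888, 0.001], [0.888, -0.46, 0.001], [0.001, 0.001, -1.0]]
ft_force: [0.4, 1.2, -1.7]
finger_gap: 0.0322
gripper_force: 51.6
```

```bash
python3 -c "
from h import *
from rig import arm
import cv2
w=arm.get_image('wrist');s=arm.get_image('scene');np.savez('pics/s3.npz',**s)
np.savez('pics/w3.npz',**w)
a=cv2.resize(s['color'][60:220,330:490],(400,400),interpolation=2);b=cv2.resize(w['color'],(400,250))
c=np.zeros((400,800,3),np.uint8);c[:,:400]=a;c[:250,400:]=b
cv2.imwrite('pics/p3.png',c[:,:,::-1])
moves([[.5443-.045,-.2026-.0,.347],[.5443,-.2026,.347],[.5443,-.2026,.27]],YT)"
```

```text
[-455.4, 102.7, -0.2] [-0.0, 0.0, -0.322]
[-434.7, 142.7, -0.2] [-0.0, 0.0, -0.322]
[-434.6, 142.7, 76.8] [-0.0, 0.0, -0.322]
t 8.65 p [0.6176 0.2489 0.3466] F [ 0.  -0.2 -0.8] gap 0.033 51.6
```

View pics/p3.png

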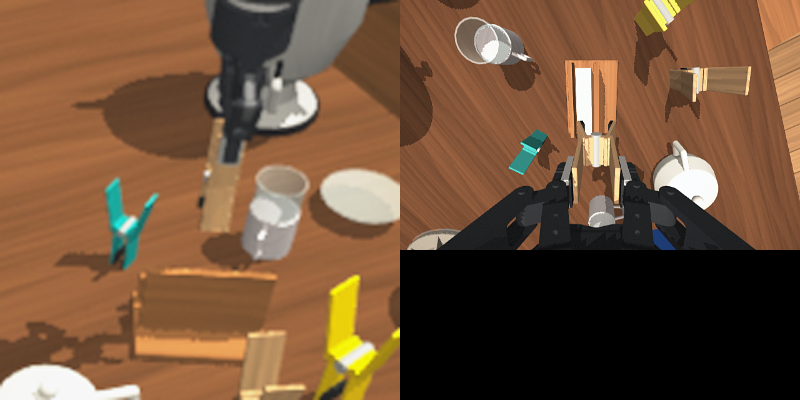

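The clip is held and clear of the holder. Carry it to above the ears.

Call:
{"op": "drive_tool", "data": {
  "series": [
    [[-435,143,0],[0,0,-0.322],0],
    [[-435,143,0],[0,0,-0.322],0],
    [[-435,143,0],[0,0,-0.322],0],
    [[-435,143,0],[0,0,-0.322],0],
    [[-435,143,0],[0,0,-0.322],0],
    [[-435,143,0],[0,0,-0.322],0],
    [[-435,143,0],[0,0,-0.322],0],
    [[-435,143,0],[0,0,-0.322],0],
    [[-435,143,0],[0,0,-0.322],0],
    [[-435,143,0],[0,0,-0.322],0],
    [[-435,143,0],[0,0,-0.322],0],
    [[-435,143,0],[0,0,-0.322],0]
  ]
}}

```text
clock: 9.85
position: [0.5448, -0.2018, 0.3464]
tool_rot: [[0.155, 0.988, -0.001], [0.988, -0.155, 0.001], [0.001, -0.001, -1.0]]
ft_force: [0.6, 2.2, -0.8]
finger_gap: 0.0326
gripper_force: 51.6
```

```bash
python3 -c "
from h import *
from rig import arm
moves([[.5443,-.2026,.347],[.5443,-.2026,.237]],YT)
lid()
o=arm.get_obs();p=o['position'];R=np.array(o['tool_rot'])
for n in('scene','wrist','top'):
    i=arm.get_image(n);np.savez(f'pics/{n}4.npz',**i);P=cloud(i)
    q=(P-p)@R*1000
    for lo in range(60,180,12):
        k=(abs(q[...,0])<35)&(abs(q[...,1])<40)&(q[...,2]>=lo)&(q[...,2]<lo+12)
        if k.sum()>6: a=q[k];print(n,lo,k.sum(),a.mean(0).round(1),np.percentile(a,2,0).round(1)[:2],np.percentile(a,98,0).round(1)[:2],i['color'][k].mean(0).round())
"
```

```text
[-0.8, -0.4, -0.6] [-0.001, -0.001, 0.0]
[-0.9, -0.3, 109.4] [-0.001, -0.001, 0.0]
t 9.85 p [ 0.5448 -0.2018  0.3464] F [ 0.6  2.2 -0.8] gap 0.0326 51.6
lid [-0.0010645   0.09467239] 1276 [(np.float64(0.0), np.float64(0.0949)), (np.float64(0.01), np.float64(0.0949)), (np.float64(0.02), np.float64(0.095)), (np.float64(0.03), np.float64(0.0949)), (np.float64(0.04), np.float64(0.0948)), (np.float64(0.05), np.float64(0.0948)), (np.float64(0.06), np.float64(0.095)), (np.float64(0.07), np.float64(0.095)), (np.float64(0.08), np.float64(0.0949)), (np.float64(0.09), np.float64(0.0948)), (np.float64(0.1), np.float64(0.0955)), (np.float64(0.11), np.float64(0.1091)), (np.float64(0.12), np.float64(0.1269))]
scene 60 41 [ 0.6 21.3 65. ] [-15.  -13.5] [14.3 30.7] [133. 114.  94.]
scene 72 39 [ 0.5 18.1 79.3] [-14.7  14.5] [14.  21.8] [163. 128.  90.]
scene 84 44 [-0.8 17.8 89.9] [-14.3  15.8] [12.8 20.1] [166. 130.  90.]
scene 96 50 [ -0.7  16.3 101.2] [-16.8   2.7] [15.  19.7] [166. 130.  91.]
scene 108 48 [ -0.   15.7 115. ] [-14.2  12.8] [13.8 19. ] [179. 138.  93.]
scene 120 53 [ -0.4  18.2 126
[... 682 characters left out ...]
.1 -19.3] [15.  18.3] [173. 133.  95.]
wrist 132 181 [ 10.5   0.3 139.8] [ -0.8 -21.9] [14.9 21.5] [136. 107.  79.]
wrist 144 220 [  7.8   0.5 149.6] [-11.6 -24.3] [14.9 24.3] [129. 101.  73.]
wrist 156 24 [ 10.2  -2.  157.1] [ -0.  -24.9] [14.8 24.6] [94. 82. 78.]
top 84 7 [13.4 -3.5 93.1] [  9.  -17.1] [17.  13.7] [196. 161. 116.]
top 96 36 [12.2 -3.  99.8] [  5.6 -18.5] [16.3 10.8] [214. 184. 141.]
top 108 7 [ 14.8  -4.3 115.2] [ 11.1 -18. ] [16.9 13.6] [121. 103. 105.]
top 120 9 [  9.2 -18.7 126.3] [  2.  -20.2] [ 14.9 -16.3] [141. 100.  68.]
top 132 18 [  7.  -13.1 138. ] [ -3.5 -23.4] [15.4 18.3] [146. 103.  65.]
top 144 19 [  6.3 -15.  150.6] [-11.1 -26.1] [15.6 22.4] [120.  88.  68.]
```

The clip is centred and upright in the grip (x ±15, y ±24.5), with its tips ~160 mm below the TCP. Lower it until the tips are at z≈0.110.

Call:
{"op": "drive_tool", "data": {
  "series": [
    [[0,0,15],[0,0,0],0],
    [[0,0,30],[0,0,0],0],
    [[0,0,42],[0,0,0],0],
    [[0,0,52],[0,0,0],0],
    [[0,0,62],[0,0,0],0],
    [[0,0,70],[0,0,0],0],
    [[0,0,76],[0,0,0],0],
    [[0,0,76],[0,0,0],0]
  ]
}}

```text
clock: 10.85
position: [0.5445, -0.2029, 0.2701]
tool_rot: [[0.155, 0.988, -0.001], [0.988, -0.155, 0.0], [0.0, -0.001, -1.0]]
ft_force: [-0.8, -0.3, -1.1]
finger_gap: 0.0326
gripper_force: 51.6
```

```bash
python3 -c "
from h import *
from rig import arm
import cv2
moves([[.5443,-.2026,.270]],YT)
o=arm.get_obs();p=o['position'];R=np.array(o['tool_rot'])
i=arm.get_image('scene');P=cloud(i);q=(P-p)@R*1000
for lo in range(108,180,6):
    k=(abs(q[...,0])<35)&(abs(q[...,1])<40)&(q[...,2]>=lo)&(q[...,2]<lo+6)
    if k.sum()>3: a=q[k];print(lo,k.sum(),a.mean(0).round(1),a.min(0).round(),a.max(0).round(),i['color'][k].mean(0).round())
w=arm.get_image('wrist')
a=cv2.resize(i['color'][110:250,180:320],(400,400),interpolation=2);b=cv2.resize(w['color'][60:260,200:440],(400,333))
c=np.zeros((400,800,3),np.uint8);c[:,:400]=a;c[:333,400:]=b
cv2.imwrite('pics/p5.png',c[:,:,::-1])
"
```

```text
[0.2, -0.2, 0.1] [-0.001, -0.0, -0.0]
t 10.85 p [ 0.5445 -0.2029  0.2701] F [-0.8 -0.3 -1.1] gap 0.0326 51.6
108 20 [  0.4  15.4 111.3] [-15.   3. 109.] [ 15.  20. 114.] [174. 134.  91.]
114 19 [  1.2  16.6 116.7] [-13.  14. 114.] [ 13.  19. 120.] [182. 141.  95.]
120 25 [ -2.8  17.4 123. ] [-15.  13. 120.] [ 14.  22. 126.] [185. 145. 105.]
126 23 [  0.3  18.8 129. ] [-13.  14. 126.] [ 14.  23. 132.] [201. 156. 106.]
132 22 [ -0.2  20.7 134.7] [-14.  18. 132.] [ 13.  23. 138.] [201. 155. 108.]
138 33 [-1.000e-01  1.740e+01  1.408e+02] [-19.  -2. 138.] [ 19.  25. 144.] [167. 139. 119.]
144 26 [ -1.3  19.1 146.7] [-20.   5. 144.] [ 18.  26. 150.] [174. 139. 107.]
150 34 [  1.4  20.1 152.9] [-18. -15. 150.] [ 20.  28. 156.] [174. 142. 117.]
156 15 [  2.   18.5 157.7] [-19.   6. 156.] [ 19.  27. 161.] [132. 128. 160.]
162 7 [ -2.8   6.3 165.7] [-20.   5. 163.] [ 18.   8. 168.] [ 83.  86. 113.]
168 37 [  1.5  21.8 173.1] [-30.   5. 170.] [ 34.  39. 174.] [ 61. 127. 216.]
174 200 [ -0.6  23.  175.7] [-35.   2. 174.] [ 35.  40. 179.] [ 58. 128. 220.]
```

View pics/p5.png

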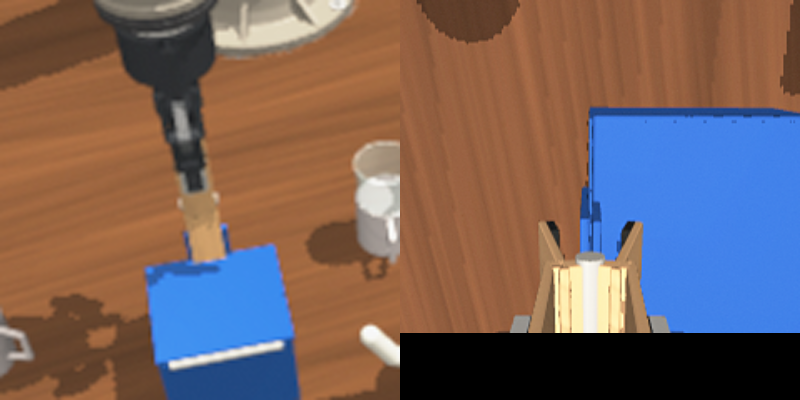

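The jaws straddle the ears (wrist crop: ears at x≈590 between jaws at 548 and 630), tips at z≈0.110. Release gradually.

Call:
{"op": "drive_tool", "data": {
  "series": [
    [[0,0,0],[0,0,0],0.45],
    [[0,0,0],[0,0,0],0.5],
    [[0,0,0],[0,0,0],0.55],
    [[0,0,0],[0,0,0],0.6],
    [[0,0,0],[0,0,0],0.7],
    [[0,0,0],[0,0,0],0.8],
    [[0,0,0],[0,0,0],0.9],
    [[0,0,0],[0,0,0],1],
    [[0,0,0],[0,0,0],1],
    [[0,0,0],[0,0,0],1],
    [[0,0,0],[0,0,0],1]
  ]
}}

```text
clock: 12.05
position: [0.5447, -0.2029, 0.271]
tool_rot: [[0.155, 0.988, 0.0], [0.988, -0.155, 0.0], [0.0, 0.0, -1.0]]
ft_force: [-0.2, -0.8, 0.3]
finger_gap: 0.0854
gripper_force: 0.0
```

Call:
{"op": "drive_tool", "data": {
  "series": [
    [[0,0,-10],[0,0,0],1],
    [[0,0,-30],[0,0,0],1],
    [[0,0,-60],[0,0,0],1],
    [[0,0,-100],[0,0,0],1],
    [[-30,0,-130],[0,0,0],1],
    [[-60,0,-130],[0,0,0],1],
    [[-60,0,-130],[0,0,0],1],
    [[-60,0,-130],[0,0,0],1]
  ]
}}

```text
clock: 12.85
position: [0.5351, -0.2625, 0.4013]
tool_rot: [[0.157, 0.988, 0.0], [0.988, -0.157, 0.0], [0.0, 0.0, -1.0]]
ft_force: [-0.2, 0.3, -0.4]
finger_gap: 0.0855
gripper_force: 0.0
```

```bash
python3 -c "
from h import *
from rig import arm
import cv2
lid();moves([],YT)
E=np.array([.5443,-.2026,.132]);TY=np.array([.155,.988,0])
i=arm.get_image('scene');w=arm.get_image('wrist')
for n,i in(('s',i),('w',w)):
    P=cloud(i);d=(P-E)*1000;x=d@TX;y=d@TY;z=d[...,2]
    wood=(i['color'][...,0].astype(int)-i['color'][...,2]>25)
    for lo in range(-24,100,12):
        k=wood&(abs(x)<45)&(abs(y)<25)&(z>=lo)&(z<lo+12)
        if k.sum()>5: print(n,lo,k.sum(),'x',x[k].mean().round(1),x[k].min().round(1),x[k].max().round(1),'y',y[k].min().round(1),y[k].max().round(1),z[k].min().round(1),z[k].max().round(1))
    if n=='s': a=cv2.resize(i['color'][110:250,180:320],(400,400),interpolation=2)
b=cv2.resize(w['color'][40:240,200:440],(400,333))
c=np.zeros((400,800,3),np.uint8);c[:,:400]=a;c[:333,400:]=b
cv2.imwrite('pics/p6.png',c[:,:,::-1])
"
```

```text
lid [-0.00215756  0.09475457] 1277 [(np.float64(0.0), np.float64(0.0948)), (np.float64(0.01), np.float64(0.095)), (np.float64(0.02), np.float64(0.095)), (np.float64(0.03), np.float64(0.095)), (np.float64(0.04), np.float64(0.0949)), (np.float64(0.05), np.float64(0.095)), (np.float64(0.06), np.float64(0.095)), (np.float64(0.07), np.float64(0.0948)), (np.float64(0.08), np.float64(0.0948)), (np.float64(0.09), np.float64(0.0949)), (np.float64(0.1), np.float64(0.095)), (np.float64(0.11), np.float64(0.1036))]
t 12.9 p [ 0.5354 -0.2616  0.4011] F [ 0.8 -0.2  0.1] gap 0.0855 0.0
s -12 36 x 12.6 -4.6 15.7 y -19.6 14.9 -12.0 -0.1
s 0 37 x 13.8 11.1 16.4 y -13.7 13.8 0.1 11.8
s 12 37 x 13.5 10.5 16.6 y -14.6 12.7 12.1 23.4
s 24 34 x 13.9 10.4 16.9 y -15.4 14.1 24.2 34.3
s 36 33 x 15.9 -14.5 21.9 y -17.0 15.3 36.4 47.8
s 48 37 x 20.0 -20.2 23.3 y -14.3 14.0 48.8 59.4
s 60 71 x -0.7 -20.2 26.3 y -15.7 13.9 60.5 72.0
s 72 89 x -1.7 -24.6 31.5 y -15.4 14.2 72.1 83.9
s 84 85 x -0.4 -26.8 31.7 y -15.2 14.0 84.9 95.9
s 96 52 x 3.9 -27.9 33.7 y -15.4 13.7 96.3 102.4
w 36 132 x -0.1 -14.0 14.6 y -17.4 15.7 44.6 48.0
w 48 863 x 0.2 -17.0 18.4 y -17.1 15.7 48.0 59.9
w 60 272 x -0.7 -19.9 20.0 y -15.3 14.4 60.1 72.0
w 72 298 x 1.1 -22.4 23.1 y -15.4 14.1 72.1 84.0
w 84 357 x -0.3 -27.0 26.0 y -14.9 14.4 84.1 96.0
w 96 539 x -0.6 -29.8 30.0 y -15.0 14.0 96.0 103.7
```

View pics/p6.png

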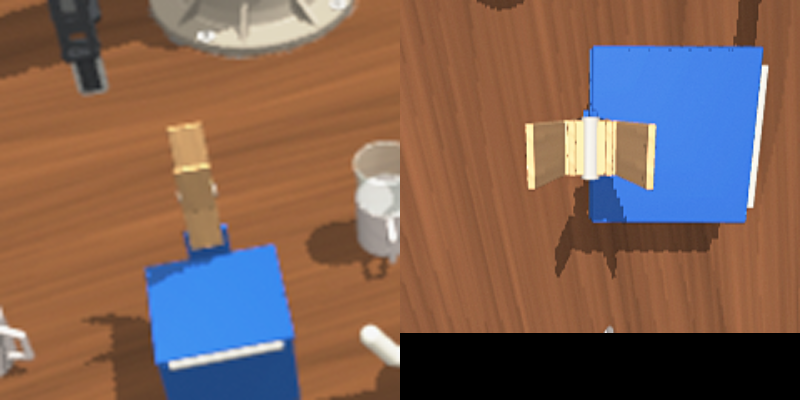

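The clip pinches the ears, upright and centred (x≈0, y≈−0.5 mm). Its top is 103.5 mm above the ears, so the tips are only ~12.5 mm deep. The pads swung back and dragged it up on release. That is too marginal, so I'll regrasp, lower by 9 mm and release again.

Call:
{"op": "drive_tool", "data": {
  "series": [
    [[30,0,0],[0,0,0],1],
    [[60,0,0],[0,0,0],1],
    [[60,0,30],[0,0,0],1],
    [[60,0,60],[0,0,0],1],
    [[60,0,90],[0,0,0],1],
    [[60,0,115],[0,0,0],1],
    [[60,0,130],[0,0,0],1],
    [[60,0,130],[0,0,0],1],
    [[60,0,130],[0,0,0],1]
  ]
}}

```text
clock: 13.9
position: [0.5452, -0.2026, 0.2717]
tool_rot: [[0.155, 0.988, 0.001], [0.988, -0.155, 0.0], [0.0, 0.001, -1.0]]
ft_force: [-0.3, -0.3, 0.9]
finger_gap: 0.0857
gripper_force: 0.0
```

Call:
{"op": "drive_tool", "data": {
  "series": [
    [[0,0,0],[0,0,0],0],
    [[0,0,0],[0,0,0],0],
    [[0,0,0],[0,0,0],0],
    [[0,0,0],[0,0,0],0],
    [[0,0,0],[0,0,0],0],
    [[0,0,0],[0,0,0],0],
    [[0,0,0],[0,0,0],0],
    [[0,0,0],[0,0,0],0]
  ],
  "newtons": 45
}}

```text
clock: 14.7
position: [0.5447, -0.2029, 0.2709]
tool_rot: [[0.155, 0.988, -0.0], [0.988, -0.155, 0.0], [0.0, -0.0, -1.0]]
ft_force: [-0.8, 0.5, -1.2]
finger_gap: 0.0333
gripper_force: 51.5
```

```bash
cat > m.py <<'E'
from h import *
from rig import arm
moves([[.5443,-.2026,.270]],YT)
E=np.array([.5443,-.2026,.132]);TY=np.array([.155,.988,0])
for n in('scene','wrist'):
    i=arm.get_image(n);P=cloud(i);d=(P-E)*1000;x=d@TX;y=d@TY;z=d[...,2]
    wood=(i['color'][...,0].astype(int)-i['color'][...,2]>25)&(abs(x)<45)&(abs(y)<18)
    for lo in range(-36,108,6):
        k=wood&(z>=lo)&(z<lo+6)
        if k.sum()>5: print(n,lo,k.sum(),'x',x[k].mean().round(1),x[k].min().round(1),x[k].max().round(1),'y',y[k].min().round(1),y[k].max().round(1),z[k].min().round(1),z[k].max().round(1))
E
python3 m.py
```

```text
[0.2, -0.4, 0.9] [-0.0, -0.0, -0.0]
t 14.7 p [ 0.5447 -0.2029  0.2709] F [-0.8  0.5 -1.2] gap 0.0333 51.5
scene -18 17 x 22.5 5.2 26.2 y -14.5 14.4 -17.9 -12.5
scene -12 23 x 22.0 5.4 26.4 y -14.0 14.9 -11.5 -6.9
scene -6 24 x 21.2 8.3 25.7 y -13.0 15.4 -5.9 -0.3
scene 0 25 x 19.9 14.3 23.0 y -14.5 12.4 0.1 5.7
scene 6 22 x 18.2 14.7 21.2 y -13.5 13.3 6.0 12.0
scene 12 19 x 16.9 13.1 19.9 y -14.5 14.2 12.3 18.0
scene 18 25 x 16.0 12.8 19.2 y -14.0 12.7 18.4 23.4
scene 24 15 x 15.1 13.3 16.6 y -15.4 13.1 24.0 29.1
scene 30 19 x 16.4 1.8 20.3 y -17.7 15.0 30.8 36.0
scene 36 26 x 16.0 -0.0 19.9 y -17.2 15.9 36.2 42.0
scene 42 17 x 17.6 16.3 19.5 y -15.6 13.0 42.5 48.0
scene 48 21 x 17.1 14.4 19.0 y -14.6 13.5 48.1 53.6
scene 54 19 x 17.0 15.8 19.0 y -13.5 13.9 54.3 59.0
scene 60 7 x 18.5 16.9 21.4 y -15.3 12.4 60.5 63.8
scene 66 12 x 21.1 14.2 28.2 y -14.3 14.2 66.1 71.9
scene 72 12 x 16.0 -10.7 29.6 y -15.8 13.8 72.7 77.5
scene 78 10 x 12.7 -12.9 22.8 y -15.1 13.8 78.6 82.5
scene 84 6 x 8.9 -13.4 22.3 y -14.1 14.2 85.1 88.9
wrist -24 18 x -0.9 -25.7 23.6 y -7.5 14.5 -21.4 -18.0
wrist -
[... 407 characters left out ...]
wrist 30 111 x -0.4 -17.1 16.0 y -17.7 17.1 30.0 36.0
wrist 36 1504 x -0.5 -17.5 16.2 y -17.3 15.5 36.1 42.0
wrist 42 204 x -0.5 -17.2 16.2 y -14.8 15.0 42.0 48.0
wrist 48 119 x -1.3 -17.4 16.3 y -13.9 15.1 48.0 54.0
wrist 54 143 x 0.5 -17.3 16.3 y -14.0 15.1 54.0 59.9
wrist 60 157 x -0.0 -17.3 16.4 y -14.7 15.1 60.0 66.0
wrist 66 185 x 0.7 -17.0 22.6 y -14.3 15.2 66.0 72.0
wrist 72 203 x 0.6 -28.9 22.7 y -14.1 15.2 72.0 78.0
wrist 78 228 x 0.3 -17.9 29.7 y -13.9 15.1 78.0 84.0
wrist 84 245 x -0.4 -30.1 17.3 y -13.7 15.1 84.0 90.0
wrist 90 1085 x 0.6 -17.1 17.1 y -15.4 15.2 90.0 96.0
wrist 96 65 x -3.3 -16.6 30.0 y -13.8 14.7 96.0 101.4
wrist 102 13 x -0.7 -32.5 18.4 y -11.8 11.6 103.8 107.7
```

Same state as before (tips at −21.5). Lower 9 mm and release.

Call:
{"op": "drive_tool", "data": {
  "series": [
    [[0,0,4],[0,0,0],0],
    [[0,0,7],[0,0,0],0],
    [[0,0,9],[0,0,0],0],
    [[0,0,9],[0,0,0],0],
    [[0,0,9],[0,0,0],0.45],
    [[0,0,9],[0,0,0],0.5],
    [[0,0,9],[0,0,0],0.6],
    [[0,0,9],[0,0,0],0.7],
    [[0,0,9],[0,0,0],0.8],
    [[0,0,9],[0,0,0],1],
    [[0,0,9],[0,0,0],1],
    [[0,0,9],[0,0,0],1]
  ]
}}

```text
clock: 16.0
position: [0.5447, -0.2029, 0.262]
tool_rot: [[0.155, 0.988, 0.0], [0.988, -0.155, 0.0], [0.0, 0.0, -1.0]]
ft_force: [0.3, 0.0, 0.3]
finger_gap: 0.0855
gripper_force: 0.0
```

Call:
{"op": "drive_tool", "data": {
  "series": [
    [[0,0,0],[0,0,0],1],
    [[0,0,-20],[0,0,0],1],
    [[0,0,-50],[0,0,0],1],
    [[0,0,-90],[0,0,0],1],
    [[-30,0,-140],[0,0,0],1],
    [[-60,0,-140],[0,0,0],1],
    [[-60,0,-140],[0,0,0],1],
    [[-60,0,-140],[0,0,0],1]
  ]
}}

```text
clock: 16.8
position: [0.5351, -0.2628, 0.4018]
tool_rot: [[0.157, 0.988, -0.0], [0.988, -0.157, 0.0], [0.0, -0.0, -1.0]]
ft_force: [0.3, 0.8, -0.3]
finger_gap: 0.0855
gripper_force: 0.0
```

```bash
python3 m.py | grep -v ' [1-5][0-9]* [0-9]* x'; python3 -c "
from h import *;lid()"
```

```text
[60.8, -0.3, 131.8] [-0.0, -0.0, -0.002]
t 16.8 p [ 0.5351 -0.2628  0.4018] F [ 0.3  0.8 -0.3] gap 0.0855 0.0
scene -24 14 x 13.6 11.2 15.4 y -11.9 12.5 -23.3 -18.6
scene -18 17 x 13.3 5.5 16.4 y -13.3 14.4 -17.8 -12.5
scene -12 19 x 12.0 -8.1 15.4 y -12.8 14.9 -11.8 -6.1
scene -6 16 x 13.6 10.3 15.0 y -12.2 12.3 -6.0 -1.2
scene 0 18 x 13.9 12.5 15.6 y -13.7 12.8 0.3 5.6
scene 6 17 x 14.0 12.1 16.2 y -13.1 13.8 6.4 11.5
scene 60 36 x -1.8 -22.9 26.7 y -14.0 13.9 60.0 66.0
scene 66 48 x -1.5 -23.8 28.7 y -15.6 13.3 66.0 72.0
scene 72 43 x -1.0 -25.2 30.2 y -14.5 14.2 72.3 78.0
scene 78 35 x -0.9 -26.5 31.2 y -15.7 13.8 78.0 83.7
scene 84 50 x -0.2 -27.4 32.5 y -15.2 13.5 84.0 90.0
scene 90 17 x 4.8 -27.1 33.7 y -14.0 12.3 90.0 92.1
wrist -12 6 x 0.3 -8.5 9.2 y 13.8 13.9 -10.0 -7.4
wrist 60 130 x -0.1 -20.5 20.8 y -14.8 13.8 60.0 65.9
wrist 66 135 x -1.3 -21.9 22.1 y -15.2 14.0 66.1 71.8
wrist 72 155 x 1.5 -23.2 24.4 y -15.2 14.1 72.1 78.0
wrist 78 166 x -0.7 -25.1 26.3 y -14.5 14.3 78.0 84.0
wrist 84 193 x -0.0 -29.7 29.9 y -14.9 14.5 84.0 90.0
wrist 90 346 x -0.0 -29.5 29.9 y -15.5 13.8 90.0 93.6
lid [8.48012593e-05 9.46156594e-02] 1282 [(np.float64(0.0), np.float64(0.0949)), (np.float64(0.01), np.float64(0.0948)), (np.float64(0.02), np.float64(0.095)), (np.float64(0.03), np.float64(0.0952)), (np.float64(0.04), np.float64(0.0949)), (np.float64(0.05), np.float64(0.0949)), (np.float64(0.06), np.float64(0.0946)), (np.float64(0.07), np.float64(0.0949)), (np.float64(0.08), np.float64(0.095)), (np.float64(0.09), np.float64(0.095)), (np.float64(0.1), np.float64(0.0949)), (np.float64(0.11), np.float64(0.0986))]
```

The clip top is now 93 mm above the ears, so the tips are ~23 mm deep. It is centred and upright, the lid is shut, and the arm is clear. Handing in.

```bash
python3 -c "
from rig import arm
print(arm.finish_job())"
```

```text
the job is handed in; nothing more can be done
None
```

The sugar tin's lid is shut and the wooden clip is on its two ears, centred and upright with the jaw tips about 23 mm down. I let go of the clip, saw no contact with the teapot or glasses (I did not re-measure them), and handed the job in at about 17 s; the interface gave no verdict.

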